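# Collar the template arm and hold a spring clip open over its template

## Task

Set up the plaster turning board: slide the loose steel collar over the upright centre pin, all the way down onto the eye of the swinging arm so that the arm cannot ride up, and let go of it. Then squeeze the spring clip off the spare template in the rack and hold it, upright and wide open, over the template on the arm: the middle of its top edge well inside the jaws, one jaw on either side, nothing touching it, so that I can slip a backing strip in. Finish while still holding the clip open there, and leave the arm's direction and the other things on the bench as they are.

Things in the scene. Friction and masses are not known exactly. Their poses are not given: they have to be found in the camera images.
- collar: Loose plain steel collar (short thick tube) standing on the bench: outer diameter 36 mm, height 30 mm, bore 15.5 mm, 0.12 kg. Origin at its centre, z along the bore.
- pin_top (a point): Tip of the fixed upright steel pin in the middle of the round plywood turning board (260 mm across, 18 mm thick). The pin is 12 mm thick, its last 12 mm taper to 5 mm, and its tip is 112 mm above the bench.
- eye_top (a point): Centre of the flat top of the arm's steel eye (31 mm across), on the pin's axis, 62 mm above the bench: the collar's underside rests here when it is home, with 20 mm of the pin showing above it.
- template: The template to work on: hardboard sheet 4 mm thick, standing upright on the arm, 66 mm long along the arm (from 58 to 124 mm from the pin's axis). Origin at the middle of its straight top edge, 124 mm above the bench; x along the edge, away from the pin, y across its thickness, z up. The arm's wooden stock lies against its +y side, 70 mm below the top edge. The arm turns stiffly on the pin (0.2 N m) and stays where it is.
- spare_edge (a point): Middle of the top edge of the taller spare template (4 mm thick, 104 mm long), which stands fixed in the grooved wooden rack (130 x 84 x 30 mm), 112 mm above the bench; x along the edge, y across it. A lower spare, 76 mm high, stands parallel to it 38 mm away to -y.
- clip: Spring clip: two steel halves 18 mm wide on a pivot, black rubber handle ends above, jaws with rubber pads below; 90 g, 93 mm high. At the start it stands upright, biting the taller spare's top edge. Origin on the pivot; x along the pivot and the edge it bites, y from jaw to jaw, z up to the handles. The jaw tips are 45 mm below the pivot; the room between the jaws ends 6 mm below it.
- clip_handles (a point): Between the clip's handle ends, 45 mm above the pivot. The ends are round bars 12 mm thick, 32 mm long (along x), 42 mm above the pivot, 64 mm over all at the start. Squeezing them together along y opens the jaws: 5 N to start, 11 N wide open. At the stop they measure about 34 mm over all and lie 48 mm above the pivot, which sinks accordingly if the ends do not slip in the fingers.
- clip_mouth (a point): Point of the clip midway between the jaw tips when they are open, 42 mm below the pivot, that is 90 mm below the squeezed handle ends; axes as the clip's.
- clip_jaw_l (a joint): How far each jaw (the other moves alike) is swung out, rad: 0 while biting a 4 mm template, -0.04 empty and shut, 0.32 at the stop, where the tips stand 32 mm apart.
- jar: Clear jar with a red lid, 62 mm across, 86 mm high. Bystander, not to be disturbed; origin under its centre.
- bowl: Green plaster bowl, 133 mm across, 63 mm high. Bystander, not to be disturbed; origin under its centre.
- scraper: Filling knife with a red grip, 192 mm long, 68 mm wide, lying flat. Bystander, not to be disturbed; origin under its centre.
- sanding_block: Sanding block, 54 x 98 x 28 mm. Bystander, not to be disturbed; origin under its centre.
- medallion: Round gypsum medallion, 68 mm across, 15 mm high. Bystander, not to be disturbed; origin under its centre.
Things that resemble listed ones, but are neither listed nor needed, are in the scene too. Several things have the shape of the collar; the one meant has the colours described above.

How it is judged (in metres and radians):
On the way, in this order (a step that is already met when the one before it is completed fails the run):
1. the collar is on the pin, down on the arm's eye, and let go (horizontal distance between collar and eye_top below 0.006 m and z of collar in the frame of eye_top between 0.011 and 0.019 m and angle between collar's own z axis and vertical below 0.12 rad and contact force between the fingers and collar below 0.1 N), for 0.2 s.
2. the clip has been taken off the spare template (distance of clip from where it was at the start of the episode above 0.05 m), for 0.1 s.
At the end, for the whole second after the job is handed in: Collar home on the eye (4 mm), let go. Fingers hold the clip still, jaws out over 0.22 rad; edge 8-32 mm above its mouth, within 9 mm of mid-plane and 22 mm of the edge's middle; clip along the edge and upright (0.2 rad), touching it under 0.3 N; template moved under 15 mm (all of step 1 and value of joint clip_jaw_l above 0.22 rad and contact force between the fingers and clip above 3 N and contact force between clip and template below 0.3 N and z of clip_mouth in the frame of template between -0.032 and -0.008 m and y of clip_mouth in the frame of template between -0.009 and 0.009 m and x of clip_mouth in the frame of template between -0.022 and 0.022 m and angle between the x axis of clip and the x axis of template, either way round below 0.2 rad and angle between clip's own z axis and vertical below 0.2 rad and linear speed of clip below 0.02 m/s and distance of template from where it was at the start of the episode below 0.015 m); the arm keeps its last pose, push and grip.
It fails at once if the template arm is swung (template moved over 30 mm) (distance of template from where it was at the start of the episode above 0.03 m).
It fails at once if a bystander is shoved more than 30 mm (distance of any of jar, bowl, scraper, sanding_block, medallion from where it was at the start of the episode above 0.03 m).
It also fails if it takes over 61 s, if anything falls off the work surface, if the arm or the gripper's body presses on something with over 40 N, if the wrist force passes 120 N, or if a joint passes its speed limit or range.

## Robot

A 6-joint arm with a two-finger parallel gripper is mounted at the origin on a cart in front of the work surface, level with it; the furniture and walls round the work are solid. World frame = base frame: x ahead of the robot, y to its left, z up, the work surface at z = 0. Lengths are in m, angles in degrees, forces in N, time in s.
With the tool pointing down it reaches from about 0.4 to 0.825 m from the base axis. Payload 7 kg.
Tool frame: the origin (TCP) lies midway between the tips of the shut fingers; the grasp point (between the pads) lies 19 mm behind it; z points along the fingers, y is the line along which they close (so a half turn about z gives the same grasp; the last joint's range is limited). The gripper opens to 88 mm and grips with 3 to 60 N. Pads are 19 mm wide; open, the fingers measure 130 mm over their backs; the gripper's body (78 mm by 193 mm) begins 47 mm behind the grasp point.
Start: joints at [83.887, 20.546, 0.682, 0, -70.136, -16.507], TCP at [0.26, 0.623, 0.201] pointing down, gripper open.
Joint ranges: [-176.03, 176.03], [-82.01, 121.73], [-58.28, 71.71], [-173.87, 95.51], [-174.79, -0.11], [-173.66, 173.66]. Speed limits (degrees/s): [136.94, 136.94, 172.46, 180, 180, 180].

## Interface

Orientations are given as [roll, pitch, yaw] about the fixed x, y, z axes, in that order (R = Rz(yaw) Ry(pitch) Rx(roll)).
In Python, from plant import ctrl gives the robot as it stands.
- The arm moves only by the tool arm_command, never from a script. Its argument "steps" is a list of rows, each an object with "translation": the shift along the tool's x, y, z in mm, a list of three; "rotation": the turn, a rotation vector about the tool's x, y, z in units of 5 degrees (1.0 is 5 degrees), a list of three; "claw": the finger opening in mm, from 0 to 87.6. In form: [{"translation": [x, y, z], "rotation": [rx, ry, rz], "claw": claw}, ...]. A call has 1 to 5 rows; each row is the pose to reach, as a shift and turn from the pose commanded when the call began, along the tool's axes at that moment; what a row does not reach only later rows make up. A row lasts 1/10 s, in which the tool goes at most 50 mm and 8.59 degrees, less where a joint would pass 70% of its speed; a pose out of reach is approached as far as the arm can. A call with a gripper value outside its range is refused whole. The fingers move at their own pace and stop on an object; the grip force is fixed at half the most. Time passes only in rows, so rows that repeat a pose let the fingers close. It gives the time, the measured TCP pose, the force, the opening and the grip force at its end, in the units of the state.
- ctrl.get_obs(): the state, without advancing time (a new reading comes with each control period).
- ctrl.snapshot(name): name is "scene" or "side" or "wrist"; returns (picture, depth): 384x512x3 uint8, red, green, blue; 384x512 float32, m along the optical axis (not along the pixel's ray), 0 where there is no reading.
- ctrl.calibration(name): a dict with "vertical_fov" (degrees; the focal length in pixels is half the picture's height over the tangent of half this angle, whatever the lens; pixels are square), "cx", "cy" (the principal point, pixels), "rvec" (rotation vector, rad) and "tvec" (3), from world to camera coordinates, as OpenCV has them; the wrist camera has in their place "hand_eye" (4x4, takes a point from camera to tool coordinates, whose origin is the TCP and whose axes are the flange's). Camera axes: x right, y down, z forward; pixel columns grow to the right and rows downward; lengths in m; the calibration is good to about 2 mm. A picture is of the moment at which its call begins: read the wrist's pose just before it. calibration takes no time and is no camera call.
- ctrl.close_job(): hands the job in; it is judged then, once.
The state is a dict: "clock": time; "joint_pos": joint angles; "qvel": joint speeds; "tau": joint torques, N m; "tool_pos": TCP position; "orientation": TCP orientation; "force": force on the tool from outside, world axes, zero at the start; "moment": the same for the moment, N m; "opening": finger opening in m; "gripper_force": force on a finger pad.
Only numpy, scipy, OpenCV 4.12 (cv2) and the standard library are available. Lean on these libraries where they do the work, as an engineer would, in place of code of your own. Each camera call takes 0.05 s, during which the arm holds its last target. There are 200 camera calls.

## Working session

There is one attempt and no reset: what is moved stays moved. The work goes in short steps, Python scripts to look and compute and a tool call to move; the robot and the scene stay as the last step left them, time stands still between calls to the robot, and variables do not carry over. Pictures are saved under pics/ and viewed, at most 10 in all, crops included, and the job is handed in when it is done.

Besides the shell and the picture viewer there is one more tool, called after "Request:" as name(argument=value, ...) on one line, values as JSON. arm_command: Moves the arm, as the interface text tells. Its arguments: {"type":"object","properties":{"steps":{"type":"array"}},"required":["steps"]}

```bash
ls; mkdir -p pics
cat > h.py <<'E'
import numpy as np, cv2
from plant import ctrl
from scipy.spatial.transform import Rotation as R
def cam(name, obs=None):
    c=ctrl.calibration(name); f=192/np.tan(np.radians(c["vertical_fov"])/2)
    K=np.array([[f,0,c["cx"]],[0,f,c["cy"]],[0,0,1]])
    if "hand_eye" in c:
        T=tool(obs)@np.array(c["hand_eye"])
    else:
        T=np.eye(4); r=cv2.Rodrigues(np.array(c["rvec"],float))[0]; T[:3,:3]=r.T; T[:3,3]=-r.T@np.array(c["tvec"],float).ravel()
    return K,T
def tool(o):
    T=np.eye(4); T[:3,:3]=R.from_euler('xyz',o["orientation"],degrees=True).as_matrix(); T[:3,3]=o["tool_pos"]; return T
def cloud(K,T,d):
    v,u=np.mgrid[:384,:512]
    P=np.stack([(u-K[0,2])/K[0,0]*d,(v-K[1,2])/K[1,1]*d,d],-1)
    return P@T[:3,:3].T+T[:3,3]
def ray(K,T,u,v,z):
    d=T[:3,:3]@np.array([(u-K[0,2])/K[0,0],(v-K[1,2])/K[1,1],1]); return T[:3,3]+d*(z-T[2,3])/d[2]
def shot(name,fn=None):
    o=ctrl.get_obs(); im,d=ctrl.snapshot(name); K,T=cam(name,o)
    if fn: cv2.imwrite(fn,im[:,:,::-1])
    return im,d,K,T,cloud(K,T,d)
E
python3 - <<'E'
from h import *
ims=[]
for n in("scene","side","wrist"):
    im,d,K,T,P=shot(n); np.savez("pics/%s0.npz"%n,im=im,d=d,K=K,T=T,P=P); ims.append(im); print(n,K[0,0],K[:2,2],T.round(3).tolist(),ctrl.calibration(n).keys())
a=np.hstack(ims[:2]); 
cv2.imwrite("pics/scene0.png",cv2.resize(ims[0],(800,600))[:,:,::-1]);cv2.imwrite("pics/side0.png",cv2.resize(ims[1],(800,600))[:,:,::-1])
print(ctrl.get_obs())
E
```

```text
pics
scene 436.8711662764804 [258.81107244 186.12920523] [[-0.574, -0.383, 0.724, -0.242], [-0.819, 0.245, -0.519, 0.59], [0.022, -0.891, -0.454, 0.673], [0.0, 0.0, 0.0, 1.0]] dict_keys(['vertical_fov', 'cx', 'cy', 'rvec', 'tvec'])
side 461.07586193462373 [260.27886289 188.17991755] [[0.999, -0.027, 0.03, 0.54], [-0.039, -0.475, 0.879, -1.065], [-0.009, -0.88, -0.476, 0.703], [0.0, 0.0, 0.0, 1.0]] dict_keys(['vertical_fov', 'cx', 'cy', 'rvec', 'tvec'])
wrist 316.1905088375309 [254.77690473 193.75155804] [[-0.385, -0.884, -0.266, 0.331], [-0.923, 0.369, 0.109, 0.593], [0.002, 0.287, -0.958, 0.383], [0.0, 0.0, 0.0, 1.0]] dict_keys(['vertical_fov', 'cx', 'cy', 'hand_eye'])
{'clock': 0.15, 'joint_pos': array([ 8.38852637e+01,  2.05818819e+01,  6.47605270e-01, -1.39463726e-02,
       -7.01354360e+01, -1.65077377e+01]), 'qvel': array([ 0.04139746, -0.05164987,  0.10585914,  0.00435628,  0.14507306,
        0.05344757]), 'tau': array([-9.30276983e-04, -5.83277822e+01,  2.93291080e+01,  7.00128391e+00,
        8.80689971e-03, -1.04756436e-04]), 'tool_pos': array([0.25951453, 0.62270531, 0.20025503]), 'orientation': array([ 1.79929435e+02, -7.23829477e-03, -2.26272165e+01]), 'force': array([-0.13109184, -0.53609082, -0.51101803]), 'moment': array([ 0.05514642, -0.01280879, -0.03236546]), 'gripper_force': 0.0, 'opening': 0.08781727961735215}
```

View pics/scene0.png

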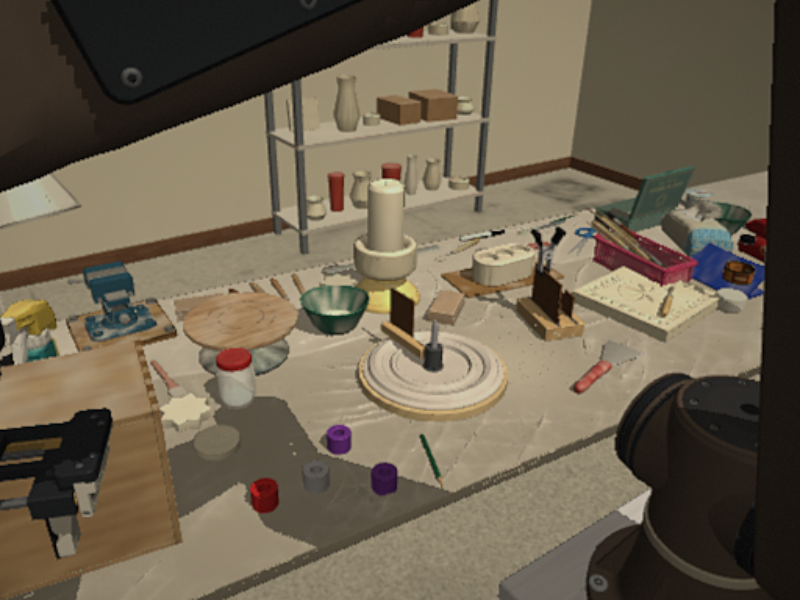

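View pics/side0.png

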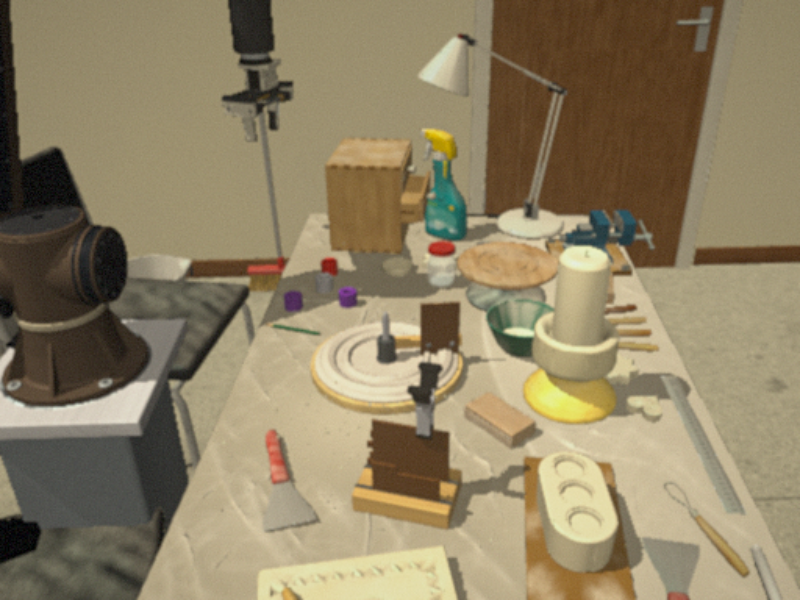

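The scene view shows the steel-grey collar at about (316,476) in the 800 px picture, the pin tip at (435,322), the arm's template at (402,310) and the clip on the tall spare at (547,240). In the side view the collar is at (324,283), the pin at (386,316), the template at (440,325) and the clip at (427,385).

```bash
cat > m1.py <<'E'
from h import *
def load(n): a=np.load("pics/%s0.npz"%n); return [a[k] for k in("im","d","K","T","P")]
for n,reg in(("scene",dict(collar=(192,292,212,316),pin=(274,203,284,230),templ=(247,180,268,222),spare=(338,168,372,208),clip=(336,142,366,180))),
             ("side",dict(collar=(200,172,216,188),pin=(242,200,252,222),templ=(266,190,298,228),spare=(232,265,292,322),clip=(262,228,288,282)))):
    im,d,K,T,P=load(n); hsv=cv2.cvtColor(im,cv2.COLOR_RGB2HSV)
    for k,(u0,v0,u1,v1) in reg.items():
        p=P[v0:v1,u0:u1].reshape(-1,3); h=hsv[v0:v1,u0:u1].reshape(-1,3).astype(int); c=im[v0:v1,u0:u1].reshape(-1,3).astype(int)
        if k=="collar": m=(p[:,2]>.008)&(p[:,2]<.045)&(h[:,1]<90)
        elif k=="pin": m=(p[:,2]>.07)
        elif k in("templ","spare"): m=(c[:,0]>c[:,2]+12)&(h[:,2]<110)&(p[:,2]>.045)&(p[:,2]<.14)
        else: m=(p[:,2]>.115)&(p[:,2]<.2)
        q=p[m]
        q=q[np.linalg.norm(q-np.median(q,0),axis=1)<.09]
        print(n,k,len(q),"med",np.median(q,0).round(4),"p3",np.percentile(q,3,axis=0).round(4),"p97",np.percentile(q,97,axis=0).round(4))
        w,v=np.linalg.eigh(np.cov(q.T)); print("   sd",np.sqrt(w).round(4),"main",v[:,2].round(3),"n",v[:,0].round(3))
        if k=="collar":
            t=q[q[:,2]>.026]; print("   top",len(t),t.mean(0).round(4),t.min(0).round(4),t.max(0).round(4))
        if k=="templ":
            w,v=np.linalg.eigh(np.cov(q[:,:2].T)); s=(q[:,:2]-q[:,:2].mean(0))@v[:,1]; print("   dir",v[:,1].round(3),"end",(q[:,:2].mean(0)+np.outer(np.percentile(s,[2,98]),v[:,1])).round(4).tolist(), np.percentile(s,[1,99]).round(4))
E
python3 m1.py
python3 - <<'E'
import numpy as np,cv2
a=[np.load("pics/%s0.npz"%n)["im"] for n in("scene","side")]
x=np.hstack([cv2.resize(a[0][130:240,225:385],(400,275),interpolation=2),cv2.resize(a[1][170:335,200:320],(400,550),interpolation=2)[:275]])
y=np.hstack([cv2.resize(a[0][270:330,160:247],(400,275),interpolation=2),cv2.resize(a[1][170:335,200:320],(400,550),interpolation=2)[275:]])
cv2.imwrite("pics/crop0.png",np.vstack([x,y])[:,:,::-1])
E
```

```text
scene collar 273 med [0.4051 0.2667 0.0271] p3 [0.394  0.249  0.0099] p97 [0.4259 0.2818 0.0311]
   sd [0.006  0.0096 0.011 ] main [-0.843  0.39  -0.37 ] n [ 0.36  -0.102 -0.927]
   top 144 [0.4106 0.2655 0.0294] [0.3934 0.2482 0.0263] [0.4298 0.2821 0.0322]
scene pin 57 med [ 0.5346 -0.0302  0.0923] p3 [ 0.5306 -0.0349  0.0709] p97 [ 0.5401 -0.026   0.1112]
   sd [0.0025 0.0028 0.0126] main [ 0.061 -0.005  0.998] n [ 0.788 -0.613 -0.052]
scene templ 383 med [ 0.6231 -0.0264  0.0867] p3 [ 0.5934 -0.0302  0.0481] p97 [ 0.6575 -0.0096  0.123 ]
   sd [0.0046 0.0199 0.0237] main [ 0.31  -0.112  0.944] n [0.001 0.993 0.117]
   dir [-1.     0.016] end [[0.6582, -0.0255], [0.5898, -0.0244]] [-0.0356  0.0406]
scene spare 452 med [ 0.5497 -0.3273  0.0729] p3 [ 0.5152 -0.3611  0.0465] p97 [ 0.6121 -0.31    0.1116]
   sd [0.0129 0.0204 0.0294] main [-0.983  0.172 -0.07 ] n [ 0.185  0.906 -0.381]
scene clip 252 med [ 0.582  -0.3375  0.1625] p3 [ 0.5662 -0.3579  0.1183] p97 [ 0.5992 -0.3034  0.1938]
   sd [0.0075 0.0171 0.0238] main [-0.058 -0.091  0.994] n [ 0.96  -0.277  0.031]
side collar 111 
[... 362 characters left out ...]
 0.0124] main [-0.011  0.047  0.999] n [-0.194  0.98  -0.049]
side templ 618 med [ 0.6296 -0.0321  0.086 ] p3 [ 0.6005 -0.0364  0.0472] p97 [ 0.6592 -0.0281  0.1223]
   sd [0.0021 0.0181 0.023 ] main [-0.043 -0.001 -0.999] n [ 0.049 -0.999 -0.001]
   dir [-0.999 -0.049] end [[0.6605, -0.0307], [0.6004, -0.0336]] [-0.0309  0.0298]
side spare 1648 med [ 0.5629 -0.339   0.07  ] p3 [ 0.5198 -0.3805  0.0465] p97 [ 0.6122 -0.3181  0.1105]
   sd [0.0133 0.0218 0.0292] main [-0.945  0.327  0.031] n [ 0.253  0.785 -0.565]
side clip 576 med [ 0.5868 -0.3457  0.1743] p3 [ 0.5702 -0.3689  0.1181] p97 [ 0.6034 -0.3134  0.1959]
   sd [0.007  0.0184 0.0253] main [0.063 0.253 0.965] n [ 0.949 -0.315  0.02 ]
```

View pics/crop0.png

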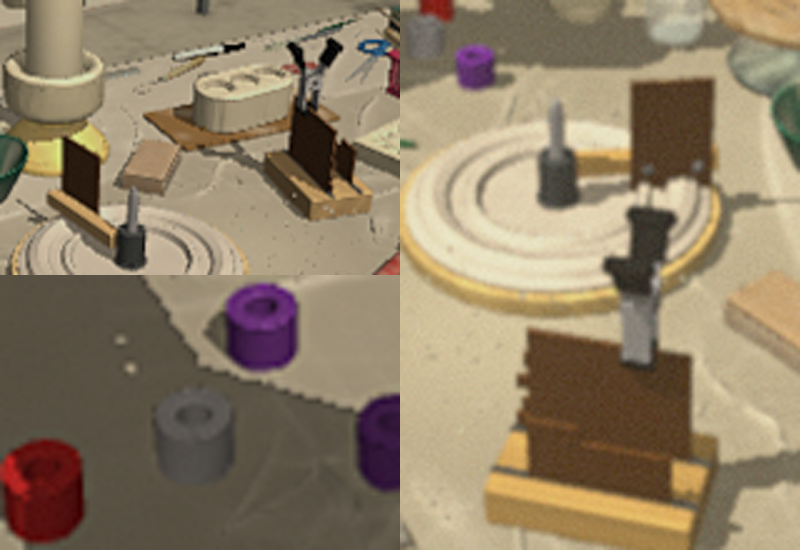

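```bash
cat >> h.py <<'E'
def go(x,y,z,yaw):
    o=ctrl.get_obs(); T=tool(o); G=np.eye(4); G[:3,:3]=R.from_euler('xyz',[180,0,yaw],degrees=True).as_matrix(); G[:3,3]=x,y,z
    D=np.linalg.inv(T)@G
    print("t",o["clock"],"at",T[:3,3].round(4),o["orientation"].round(2),"mm",(D[:3,3]*1000).round(1),"rot5",(np.degrees(R.from_matrix(D[:3,:3]).as_rotvec())/5).round(2))
E
python3 - <<'E'
from h import *
for n,pts in(("scene",[(169,317),(202,305),(218,280),(246,306)]),("side",[(210,170),(207,181),(222,190),(187,192)])):
    K,T=cam(n)
    for p in pts: print(n,p,ray(K,T,*p,.015).round(3))
for y in(0,-22.6,30): go(.412,.264,.15,y)
E
```

```text
scene (169, 317) [0.419 0.337 0.015]
scene (202, 305) [0.412 0.263 0.015]
scene (218, 280) [0.466 0.193 0.015]
scene (246, 306) [0.357 0.186 0.015]
side (210, 170) [0.419 0.345 0.015]
side (207, 181) [0.414 0.264 0.015]
side (222, 190) [0.464 0.201 0.015]
side (187, 192) [0.356 0.194 0.015]
t 0.15 at [0.2595 0.6227 0.2003] [ 1.7993e+02 -1.0000e-02 -2.2630e+01] mm [278.7 272.4  50.6] rot5 [ 0.01  0.   -4.53]
t 0.15 at [0.2595 0.6227 0.2003] [ 1.7993e+02 -1.0000e-02 -2.2630e+01] mm [278.7 272.4  50.6] rot5 [ 0.01 -0.   -0.01]
t 0.15 at [0.2595 0.6227 0.2003] [ 1.7993e+02 -1.0000e-02 -2.2630e+01] mm [278.7 272.4  50.6] rot5 [ 1.000e-02  1.000e-02 -1.053e+01]
```

Request:
arm_command(steps=[{"translation": [28, 27, 3], "rotation": [0, 0, 0], "claw": 80}, {"translation": [56, 54, 6], "rotation": [0, 0, 0], "claw": 80}, {"translation": [84, 81, 9], "rotation": [0, 0, 0], "claw": 80}, {"translation": [112, 108, 12], "rotation": [0, 0, 0], "claw": 80}, {"translation": [140, 136, 15], "rotation": [0, 0, 0], "claw": 80}])

```text
clock: 0.65
tool_pos: [0.3369, 0.4421, 0.1856]
orientation: [180.0, -0.0, -22.6]
force: [1.0, 0.6, 1.1]
opening: 0.08
gripper_force: 0.0
```

Request:
arm_command(steps=[{"translation": [28, 27, 3], "rotation": [0, 0, 1.6], "claw": 80}, {"translation": [56, 54, 6], "rotation": [0, 0, 3.2], "claw": 80}, {"translation": [84, 81, 9], "rotation": [0, 0, 4.8], "claw": 80}, {"translation": [112, 108, 12], "rotation": [0, 0, 6.4], "claw": 80}, {"translation": [139, 136, 15], "rotation": [0, 0, 8], "claw": 80}])

```text
clock: 1.15
tool_pos: [0.4129, 0.2631, 0.1709]
orientation: [-180.0, 0.0, -62.9]
force: [0.8, -0.1, -0.2]
opening: 0.0799
gripper_force: 0.0
```

Request:
arm_command(steps=[{"translation": [0, 0, 0], "rotation": [0, 0, 0], "claw": 80}, {"translation": [0, 0, 0], "rotation": [0, 0, 0], "claw": 80}])

```text
clock: 1.35
tool_pos: [0.4128, 0.2639, 0.171]
orientation: [-180.0, 0.0, -62.7]
force: [-0.2, 1.9, -0.1]
opening: 0.0803
gripper_force: 0.0
```

```bash
cat > m2.py <<'E'
from h import *
import sys
im,d,K,T,P=shot("wrist","pics/w1.png")
hsv=cv2.cvtColor(im,cv2.COLOR_RGB2HSV)
m=(P[...,2]>.024)&(P[...,2]<.036)&(np.hypot(P[...,0]-.412,P[...,1]-.264)<.03)
q=P[m]; print(len(q),q.mean(0).round(4),q.min(0).round(4),q.max(0).round(4))
cs,r=cv2.minEnclosingCircle((q[:,:2]*1000).astype(np.float32)); print(cs,r)
go(.413,.264,.01,-62.6)
E
python3 m2.py
```

```text
754 [0.4119 0.2609 0.0293] [0.3938 0.2435 0.0245] [0.4294 0.2794 0.0321]
(411.476318359375, 261.5565185546875) 18.135345458984375
t 1.4 at [0.4127 0.2647 0.1711] [-1.7998e+02  1.0000e-02 -6.2600e+01] mm [  0.8   0.2 161.1] rot5 [-0.  0.  0.]
```

View pics/w1.png

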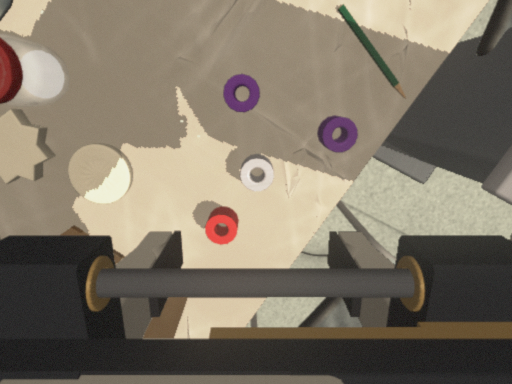

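The wrist view shows the grey collar at (257,173), with the red one at (222,226) and two purple ones beside it. It measures 18.1 mm in radius at (0.4117, 0.2613), which agrees with the other cameras.

Request:
arm_command(steps=[{"translation": [2, 2, 40], "rotation": [0, 0, 0], "claw": 80}, {"translation": [2, 2, 80], "rotation": [0, 0, 0], "claw": 80}, {"translation": [2, 2, 120], "rotation": [0, 0, 0], "claw": 80}, {"translation": [2, 2, 150], "rotation": [0, 0, 0], "claw": 80}, {"translation": [2, 2, 162], "rotation": [0, 0, 0], "claw": 80}])

```text
clock: 1.9
tool_pos: [0.4101, 0.2616, 0.006]
orientation: [179.8, -0.1, -62.5]
force: [-0.3, -0.0, 1.1]
opening: 0.0796
gripper_force: 0.0
```

Request:
arm_command(steps=[{"translation": [0, 0, 0], "rotation": [0, 0, 0], "claw": 60}, {"translation": [0, 0, 0], "rotation": [0, 0, 0], "claw": 30}, {"translation": [0, 0, 0], "rotation": [0, 0, 0], "claw": 30}, {"translation": [0, 0, 0], "rotation": [0, 0, 0], "claw": 30}, {"translation": [0, 0, 0], "rotation": [0, 0, 0], "claw": 30}])

```text
clock: 2.4
tool_pos: [0.412, 0.2625, 0.0098]
orientation: [-179.9, 0.0, -62.6]
force: [-0.1, -0.7, 0.4]
opening: 0.0457
gripper_force: 0.0
```

Request:
arm_command(steps=[{"translation": [0, 0, 0], "rotation": [0, 0, 0], "claw": 25}, {"translation": [0, 0, 0], "rotation": [0, 0, 0], "claw": 25}, {"translation": [0, 0, 0], "rotation": [0, 0, 0], "claw": 25}, {"translation": [0, 0, 0], "rotation": [0, 0, 0], "claw": 25}])

```text
clock: 2.8
tool_pos: [0.4117, 0.2619, 0.009]
orientation: [180.0, -0.0, -62.6]
force: [1.0, 0.4, -0.1]
opening: 0.0253
gripper_force: 0.0
```

Request:
arm_command(steps=[{"translation": [0, 0, -40], "rotation": [0, 0, 0], "claw": 25}, {"translation": [0, 0, -80], "rotation": [0, 0, 0], "claw": 25}, {"translation": [0, 0, -120], "rotation": [0, 0, 0], "claw": 25}, {"translation": [0, 0, -160], "rotation": [0, 0, 0], "claw": 25}, {"translation": [0, 0, -190], "rotation": [0, 0, 0], "claw": 25}])

```text
clock: 3.3
tool_pos: [0.4121, 0.2622, 0.2018]
orientation: [-179.9, 0.0, -62.6]
force: [0.7, 0.2, 0.3]
opening: 0.025
gripper_force: 0.0
```

```bash
python3 -c "
from h import *
go(.48,-.03,.2,0)"
```

```text
t 3.3 at [0.4121 0.2622 0.2018] [-1.7986e+02  5.0000e-02 -6.2610e+01] mm [290.7  74.1   1.4] rot5 [-3.000e-02 -1.000e-02 -1.252e+01]
```

Run:
```python
from h import *
im,d,K,T,P=shot("wrist"); im2=shot("scene")[0]; im3=shot("side")[0]
a=cv2.resize(im,(400,300)); b=cv2.resize(im2[200:384,60:305],(400,300)); c=cv2.resize(im3[80:230,150:350],(400,300))
cv2.imwrite("pics/w2.png",np.vstack([np.hstack([a,b]),np.hstack([c,c*0])])[:,:,::-1])
m=(P[...,2]>.024)&(P[...,2]<.036)&(np.hypot(P[...,0]-.412,P[...,1]-.264)<.1)
n,l,s,ce=cv2.connectedComponentsWithStats(m.astype(np.uint8))
for i in range(1,n):
    if s[i,4]>100: print(s[i,4],P[l==i].mean(0).round(4),im[l==i].mean(0).round(0),ce[i].round())
```

```text
710 [0.4623 0.1962 0.0294] [117.  70. 125.] [241.  95.]
415 [0.3607 0.1913 0.0291] [115.  73. 119.] [325. 135.]
635 [0.4118 0.2611 0.0293] [229. 222. 214.] [255. 169.]
544 [0.419  0.3333 0.0291] [230.  89.  81.] [222. 218.]
```

View pics/w2.png

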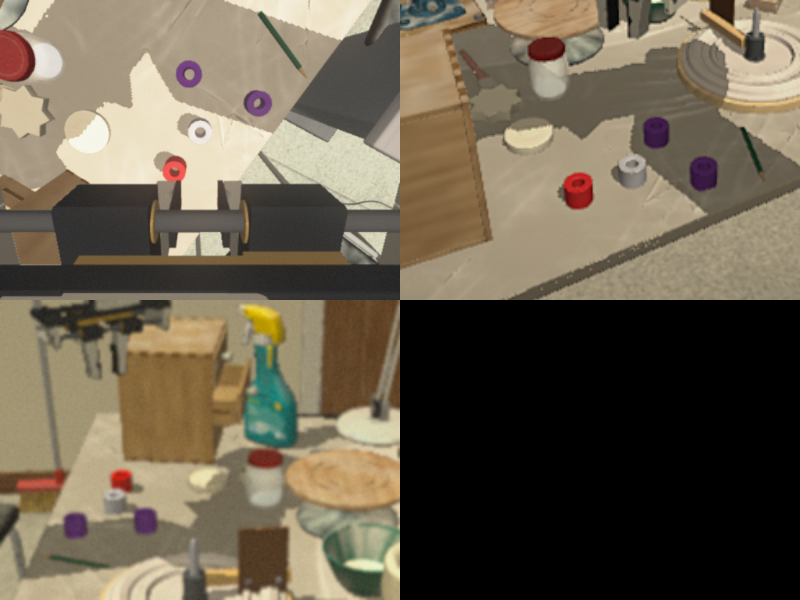

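Run:
```python
from h import *
o=ctrl.get_obs();print(o["tool_pos"],o["orientation"],o["joint_pos"],o["opening"])
p=o["tool_pos"]
for n in("scene","side","wrist"):
    K,T=cam(n,o); q=np.linalg.inv(T)@np.r_[p,1]; q=K@q[:3]; print(n,q[:2]/q[2],q[2])
print(ctrl.calibration("wrist")["hand_eye"].round(3) if hasattr(ctrl.calibration("wrist")["hand_eye"],"round") else ctrl.calibration("wrist")["hand_eye"])
im,d,K,T,P=shot("scene")
print("finger pts scene"); 
for u,v in((192,210),(204,208),(198,200)): print(P[v,u].round(3))
im,d,K,T,P=shot("wrist")
for n,(u0,v0,u1,v1) in dict(L=(205,235,228,290),R=(282,235,306,290)).items():
    q=P[v0:v1,u0:u1].reshape(-1,3); q=q[q[:,2]>.1]; print(n,len(q),np.median(q,0).round(3),q.min(0).round(3),q.max(0).round(3))
```

```text
[0.41246839 0.26292974 0.20110375] [-1.79759940e+02  1.14591644e-01 -6.26144125e+01] [ 5.56129876e+01  2.61830693e+00 -2.22655535e+01  1.38956506e-02
 -6.48504300e+01 -2.82335164e+01] 0.024901720970814008
scene [198.69229316 232.16091955] 0.85793548608031
side [202.66491213 126.96780548] 1.4023978985543155
wrist [253.83264335 228.69417667] 0.19793632781617598
[[-0.    -0.958 -0.287  0.078]
 [ 1.    -0.     0.     0.001]
 [-0.    -0.287  0.958 -0.183]
 [ 0.     0.     0.     1.   ]]
finger pts scene
[0.427 0.268 0.246]
[0.385 0.264 0.269]
[0.368 0.284 0.3  ]
L 1265 [0.433 0.26  0.261] [0.424 0.193 0.231] [0.447 0.267 0.383]
R 1320 [0.403 0.242 0.261] [0.393 0.193 0.231] [0.447 0.252 0.383]
```

The wrist and scene views show the collar still standing untouched, while the fingertips look higher than the reported TCP. I'll measure where the tips really are.

Run:
```python
from h import *
o=ctrl.get_obs(); Ti=np.linalg.inv(tool(o))
for n in("scene","side","wrist"):
    im,d,K,T,P=shot(n); q=P.reshape(-1,3)@Ti[:3,:3].T+Ti[:3,3]
    m=(np.abs(q[:,0])<.03)&(np.abs(q[:,1])<.05)&(q[:,2]>-.12)&(q[:,2]<.05)&(d.ravel()>0)
    t=q[m]; print(n,len(t))
    for a in np.arange(-.1,.05,.01):
        s=t[(t[:,2]>=a)&(t[:,2]<a+.01)]
        if len(s)>2: print("  z%.2f"%a,len(s),"x",s[:,0].min().round(3),s[:,0].max().round(3),"y-",[np.round(f(s[s[:,1]<0,1]),3) for f in(np.min,np.max)] if (s[:,1]<0).any() else '',"y+",[np.round(f(s[s[:,1]>0,1]),3) for f in(np.min,np.max)] if (s[:,1]>0).any() else '')
```

```text
scene 1013
  z-0.10 50 x -0.029 0.011 y- [np.float64(-0.02), np.float64(-0.017)] y+ [np.float64(0.042), np.float64(0.046)]
  z-0.09 49 x -0.017 0.013 y- [np.float64(-0.034), np.float64(-0.017)] y+ [np.float64(0.032), np.float64(0.045)]
  z-0.08 112 x -0.015 0.005 y- [np.float64(-0.035), np.float64(-0.013)] y+ [np.float64(0.012), np.float64(0.034)]
  z-0.07 128 x -0.015 0.007 y- [np.float64(-0.034), np.float64(-0.012)] y+ [np.float64(0.01), np.float64(0.032)]
  z-0.06 115 x -0.014 0.008 y- [np.float64(-0.032), np.float64(-0.013)] y+ [np.float64(0.011), np.float64(0.03)]
  z-0.05 118 x -0.014 0.01 y- [np.float64(-0.03), np.float64(-0.013)] y+ [np.float64(0.012), np.float64(0.028)]
  z-0.04 112 x -0.015 0.01 y- [np.float64(-0.029), np.float64(-0.013)] y+ [np.float64(0.011), np.float64(0.028)]
  z-0.03 35 x -0.013 0.009 y- [np.float64(-0.028), np.float64(-0.014)] y+ [np.float64(0.012), np.float64(0.027)]
side 438
  z-0.10 22 x -0.029 0.027 y- [np.float64(-0.022), np.float64(-0.017)] y+ [np.float64(0.04), np.float64(0.046)]
  z-0.09 47 x -0.01 0.018 y- [np.float64(-0.036), np.float64(-0.0
[... 943 characters left out ...]
.float64(0.018)]
  z-0.08 532 x -0.011 0.006 y- [np.float64(-0.016), np.float64(-0.012)] y+ [np.float64(0.013), np.float64(0.017)]
  z-0.07 381 x -0.011 0.012 y- [np.float64(-0.022), np.float64(-0.012)] y+ [np.float64(0.013), np.float64(0.022)]
  z-0.06 513 x -0.009 0.012 y- [np.float64(-0.023), np.float64(-0.012)] y+ [np.float64(0.013), np.float64(0.025)]
  z-0.05 660 x -0.002 0.012 y- [np.float64(-0.025), np.float64(-0.012)] y+ [np.float64(0.013), np.float64(0.026)]
  z-0.04 564 x -0.008 0.012 y- [np.float64(-0.028), np.float64(-0.012)] y+ [np.float64(0.013), np.float64(0.029)]
  z-0.03 162 x -0.009 0.012 y- [np.float64(-0.028), np.float64(-0.012)] y+ [np.float64(0.013), np.float64(0.029)]
```

All three cameras put the fingertips about 27 mm short of the stated TCP. The body starts about 93 mm behind the TCP, which fits the same offset. So the real tip height is TCP z + 27 mm, and I'll grasp that much lower.

Request:
arm_command(steps=[{"translation": [1, 0, 35], "rotation": [0, 0, 0], "claw": 65}, {"translation": [1, 0, 70], "rotation": [0, 0, 0], "claw": 65}, {"translation": [1, 0, 100], "rotation": [0, 0, 0], "claw": 65}, {"translation": [1, 0, 120], "rotation": [0, 0, 0], "claw": 65}, {"translation": [1, 0, 130], "rotation": [0, 0, 0], "claw": 65}])

```text
clock: 4.2
tool_pos: [0.411, 0.2596, 0.0663]
orientation: [179.8, -0.1, -62.6]
force: [0.1, 0.9, 1.0]
opening: 0.0592
gripper_force: 0.0
```

Request:
arm_command(steps=[{"translation": [0, 0, 30], "rotation": [0, 0, 0], "claw": 65}, {"translation": [0, 0, 60], "rotation": [0, 0, 0], "claw": 65}, {"translation": [0, 0, 78], "rotation": [0, 0, 0], "claw": 65}, {"translation": [0, 0, 87], "rotation": [0, 0, 0], "claw": 65}, {"translation": [0, 0, 87], "rotation": [0, 0, 0], "claw": 65}])

```text
clock: 4.7
tool_pos: [0.4119, 0.2606, -0.0189]
orientation: [179.9, -0.1, -62.6]
force: [-0.3, -0.4, 0.3]
opening: 0.065
gripper_force: 0.0
```

Request:
arm_command(steps=[{"translation": [0, 0, 0], "rotation": [0, 0, 0], "claw": 25}, {"translation": [0, 0, 0], "rotation": [0, 0, 0], "claw": 25}, {"translation": [0, 0, 0], "rotation": [0, 0, 0], "claw": 25}, {"translation": [0, 0, 0], "rotation": [0, 0, 0], "claw": 25}, {"translation": [0, 0, 0], "rotation": [0, 0, 0], "claw": 25}])

```text
clock: 5.2
tool_pos: [0.4124, 0.2614, -0.0175]
orientation: [-179.9, 0.0, -62.6]
force: [-1.4, -0.7, 3.5]
opening: 0.0339
gripper_force: 30.0
```

Request:
arm_command(steps=[{"translation": [0, 0, -30], "rotation": [0, 0, 0], "claw": 25}, {"translation": [0, 0, -70], "rotation": [0, 0, 0], "claw": 25}, {"translation": [0, 0, -110], "rotation": [0, 0, 0], "claw": 25}, {"translation": [0, 0, -150], "rotation": [0, 0, 0], "claw": 25}, {"translation": [0, 0, -190], "rotation": [0, 0, 0], "claw": 25}])

```text
clock: 5.7
tool_pos: [0.4117, 0.2606, 0.1737]
orientation: [180.0, 0.0, -62.6]
force: [1.3, 1.5, -1.1]
opening: 0.0343
gripper_force: 30.0
```

Request:
arm_command(steps=[{"translation": [38, 7, -2], "rotation": [0, 0, -1.5], "claw": 25}, {"translation": [76, 14, -4], "rotation": [0, 0, -3], "claw": 25}, {"translation": [114, 21, -6], "rotation": [0, 0, -4.6], "claw": 25}, {"translation": [152, 29, -8], "rotation": [0, 0, -6.2], "claw": 25}])

```text
clock: 6.1
tool_pos: [0.456, 0.1117, 0.1801]
orientation: [-180.0, 0.0, -31.3]
force: [1.3, 1.2, -1.1]
opening: 0.0342
gripper_force: 30.0
```

Request:
arm_command(steps=[{"translation": [29, 26, -2], "rotation": [0, 0, -1.5], "claw": 25}, {"translation": [58, 52, -4], "rotation": [0, 0, -3], "claw": 25}, {"translation": [87, 78, -6], "rotation": [0, 0, -4.6], "claw": 25}, {"translation": [115, 103, -8], "rotation": [0, 0, -6.3], "claw": 25}, {"translation": [115, 103, -8], "rotation": [0, 0, -6.3], "claw": 25}])

```text
clock: 6.6
tool_pos: [0.5002, -0.038, 0.1878]
orientation: [180.0, 0.0, -0.0]
force: [-0.2, 0.4, -1.2]
opening: 0.0342
gripper_force: 30.0
```

```bash
cat > m3.py <<'E'
from h import *
o=ctrl.get_obs(); Ti=np.linalg.inv(tool(o))
im,d,K,T,P=shot("wrist","pics/w3.png")
xy=np.hypot(P[...,0]-.537,P[...,1]+.034)
for a in(.075,.085,.095,.105):
    q=P[(xy<.03)&(P[...,2]>a)&(P[...,2]<a+.01)]
    if len(q)>3:print("pin",a,len(q),q.mean(0).round(4),q.min(0).round(4),q.max(0).round(4))
q=P[(P[...,2]>.112)&(P[...,2]<.13)&(P[...,0]>.57)&(P[...,0]<.69)&(np.abs(P[...,1]+.03)<.03)]
if len(q)>5:
    print("edge",len(q),q.mean(0).round(4),q.min(0).round(4),q.max(0).round(4)); vx,vy,x0,y0=cv2.fitLine(q[:,:2].astype(np.float32),cv2.DIST_L2,0,.01,.01).ravel(); print("dir",np.degrees(np.arctan2(vy,vx)),x0,y0)
for n in("scene","side"):
    P2=shot(n)[4]; t=P2.reshape(-1,3)@Ti[:3,:3].T+Ti[:3,3]
    t=t[(abs(t[:,0])<.03)&(abs(t[:,1])<.03)&(t[:,2]>-.06)&(t[:,2]<.05)]; print(n,"lowest of held",np.percentile(t[:,2],[90,97,99.5]).round(4))
    s=t[t[:,2]>-.025]; print(len(s),s.min(0).round(4),s.max(0).round(4))
go(.537,-.034,.19,0)
E
python3 m3.py
```

```text
pin 0.075 15 [ 0.5416 -0.0348  0.08  ] [ 0.5395 -0.0404  0.0766] [ 0.5428 -0.0303  0.0848]
pin 0.085 17 [ 0.5416 -0.036   0.0902] [ 0.5395 -0.0404  0.086 ] [ 0.5426 -0.0307  0.0947]
pin 0.095 71 [ 0.5387 -0.0352  0.1016] [ 0.5308 -0.0412  0.0956] [ 0.5427 -0.03    0.1049]
pin 0.105 81 [ 0.5374 -0.0353  0.1091] [ 0.5328 -0.0394  0.1053] [ 0.5406 -0.0319  0.113 ]
edge 438 [ 0.6194 -0.0314  0.1231] [ 0.5946 -0.0342  0.1127] [ 0.645  -0.0287  0.1255]
dir 2.6210873 0.61944747 -0.031430252
scene lowest of held [-0.0243 -0.0189 -0.0176]
36 [-0.0193 -0.0224 -0.0249] [ 0.0016  0.0058 -0.0168]
side lowest of held [-0.0208 -0.0192 -0.0181]
20 [-0.0161  0.0006 -0.0242] [ 0.0185  0.0158 -0.0175]
t 6.75 at [ 0.4996 -0.0352  0.1877] [-1.7999e+02  4.0000e-02 -3.6000e-01] mm [37.4 -1.4 -2.4] rot5 [-0.    0.01 -0.07]
```

View pics/w3.png

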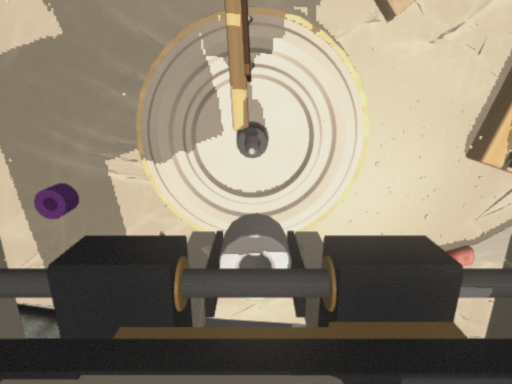

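The wrist view shows the collar held squarely between the fingers at (256,250). The pin tip is at (252,150), with the arm running up the picture. The pin axis is about (0.5368, -0.0353) and the template's direction is +2.6°.

Request:
arm_command(steps=[{"translation": [18, 0, 0], "rotation": [0, 0, 0], "claw": 25}, {"translation": [37, 0, 0], "rotation": [0, 0, 0], "claw": 25}, {"translation": [37, 0, 30], "rotation": [0, 0, 0], "claw": 25}, {"translation": [37, 0, 60], "rotation": [0, 0, 0], "claw": 25}, {"translation": [37, 0, 60], "rotation": [0, 0, 0], "claw": 25}])

```text
clock: 7.25
tool_pos: [0.5337, -0.0343, 0.1242]
orientation: [179.9, 0.4, -0.2]
force: [-1.0, -0.4, -1.3]
opening: 0.0341
gripper_force: 30.0
```

```bash
cat > m4.py <<'E'
from h import *
import time
xs=[]
for n in("scene","side","scene","side"):
    o=ctrl.get_obs(); xs.append(o["tool_pos"])
    im,d,K,T,P=shot(n); Ti=np.linalg.inv(tool(o))
    if len(xs)<3:
        im2=im
        q=P.reshape(-1,3); t=q@Ti[:3,:3].T+Ti[:3,3]
        c=t[(abs(t[:,0])<.03)&(abs(t[:,1])<.03)&(t[:,2]>-.026)&(t[:,2]<-.012)]; print(n,"collar",c.min(0).round(4),c.max(0).round(4))
        p=q[(np.hypot(q[:,0]-.537,q[:,1]+.035)<.02)&(q[:,2]>.07)&(q[:,2]<.118)]; print("pin",len(p),p.mean(0).round(4),p.min(0).round(4),p.max(0).round(4))
        # column ranges of collar bottom band and pin, relative to the rays
        print("collar world",(c.mean(0)@np.linalg.inv(Ti)[:3,:3].T+np.linalg.inv(Ti)[:3,3]).round(4))
print(np.mean(xs,0).round(4),o["force"].round(1)); go(.5366,-.0353,.0445,0)
E
python3 m4.py
```

```text
scene collar [-0.0187 -0.0216 -0.026 ] [-0.0032  0.0112 -0.0162]
pin 56 [ 0.5349 -0.0301  0.0918] [ 0.531  -0.0365  0.0714] [ 0.54   -0.0259  0.1121]
collar world [ 0.5206 -0.0257  0.1463]
side collar [-0.0164  0.0009 -0.0258] [ 0.0191  0.0146 -0.0178]
pin 61 [ 0.5395 -0.0383  0.0898] [ 0.5349 -0.0437  0.0705] [ 0.5455 -0.0324  0.1127]
collar world [ 0.5353 -0.0431  0.149 ]
[ 0.5359 -0.0344  0.1271] [ 0.8 -0.8 -0.5]
t 7.45 at [ 0.5381 -0.0344  0.1297] [-1.7999e+02 -1.4000e-01 -1.4000e-01] mm [-1.7  0.9 85.2] rot5 [-0.   -0.03 -0.03]
```

Request:
arm_command(steps=[{"translation": [0, 0, 10], "rotation": [0, 0, 0], "claw": 25}, {"translation": [0, 0, 20], "rotation": [0, 0, 0], "claw": 25}, {"translation": [0, 0, 28], "rotation": [0, 0, 0], "claw": 25}, {"translation": [0, 0, 36], "rotation": [0, 0, 0], "claw": 25}, {"translation": [0, 0, 40], "rotation": [0, 0, 0], "claw": 25}])

```text
clock: 7.95
tool_pos: [0.5364, -0.0353, 0.0868]
orientation: [180.0, 0.1, -0.2]
force: [0.7, -0.3, -1.4]
opening: 0.0343
gripper_force: 30.0
```

Request:
arm_command(steps=[{"translation": [0, 0, 2], "rotation": [0, 0, 0], "claw": 25}, {"translation": [0, 0, 4], "rotation": [0, 0, 0], "claw": 25}])

```text
clock: 8.15
tool_pos: [0.5371, -0.0351, 0.0838]
orientation: [180.0, -0.0, -0.2]
force: [-0.5, -1.0, -1.8]
opening: 0.0344
gripper_force: 30.0
```

```bash
python3 -c "
from h import *
xs=[]
for i in range(3):
    o=ctrl.get_obs(); xs.append(np.r_[o['tool_pos'],o['force'],o['moment']]); im,d,K,T,P=shot(['scene','side','side'][i],'pics/p%d.png'%i)
print(np.array(xs).round(4))
a=cv2.imread('pics/p0.png')[170:250,240:330]; b=cv2.imread('pics/p1.png')[160:240,205:295]
cv2.imwrite('pics/p.png',np.hstack([cv2.resize(x,(400,356),interpolation=2) for x in(a,b)]))
"
```

```text
[[ 0.5371 -0.0351  0.0838 -0.542  -0.9812 -1.7502 -0.018  -0.0551 -0.0414]
 [ 0.537  -0.0351  0.0836  0.4577 -0.0408 -1.2672 -0.0091  0.0341  0.0241]
 [ 0.537  -0.0351  0.0838  0.5168  0.4896 -1.124   0.0069  0.0078 -0.0192]]
```

View pics/p.png

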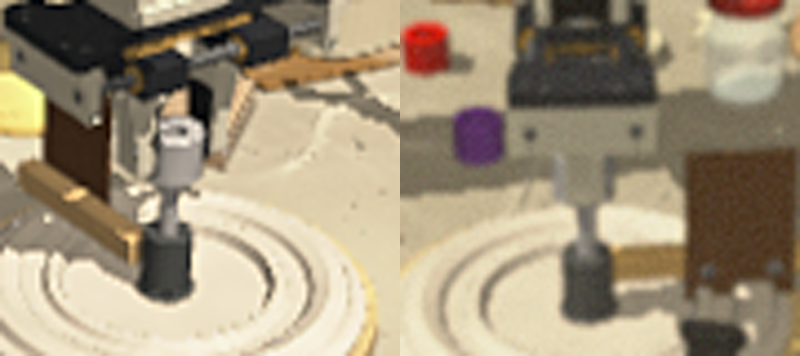

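The collar is threaded on the pin tip in both views, with no side force. I'll lower it to just above the eye.

Request:
arm_command(steps=[{"translation": [0, 0, 10], "rotation": [0, 0, 0], "claw": 25}, {"translation": [0, 0, 20], "rotation": [0, 0, 0], "claw": 25}, {"translation": [0, 0, 28], "rotation": [0, 0, 0], "claw": 25}, {"translation": [0, 0, 34], "rotation": [0, 0, 0], "claw": 25}, {"translation": [0, 0, 36], "rotation": [0, 0, 0], "claw": 25}])

```text
clock: 8.8
tool_pos: [0.5368, -0.0351, 0.047]
orientation: [180.0, 0.0, -0.2]
force: [0.8, 0.5, -1.8]
opening: 0.0343
gripper_force: 30.0
```

Request:
arm_command(steps=[{"translation": [0, 0, 1], "rotation": [0, 0, 0], "claw": 25}, {"translation": [0, 0, 2], "rotation": [0, 0, 0], "claw": 25}])

```text
clock: 9.0
tool_pos: [0.5369, -0.0351, 0.0459]
orientation: [180.0, 0.0, -0.2]
force: [0.6, 0.0, -0.5]
opening: 0.0344
gripper_force: 30.0
```

Request:
arm_command(steps=[{"translation": [0, 0, 0], "rotation": [0, 0, 0], "claw": 55}, {"translation": [0, 0, 0], "rotation": [0, 0, 0], "claw": 55}, {"translation": [0, 0, 0], "rotation": [0, 0, 0], "claw": 55}, {"translation": [0, 0, 0], "rotation": [0, 0, 0], "claw": 55}, {"translation": [0, 0, 0], "rotation": [0, 0, 0], "claw": 55}])

```text
clock: 9.5
tool_pos: [0.537, -0.0351, 0.0461]
orientation: [-180.0, -0.0, -0.2]
force: [-0.1, -0.1, 0.7]
opening: 0.0546
gripper_force: 0.0
```

Request:
arm_command(steps=[{"translation": [0, 0, -30], "rotation": [0, 0, 0], "claw": 70}, {"translation": [0, 0, -70], "rotation": [0, 0, 0], "claw": 70}, {"translation": [0, 0, -110], "rotation": [0, 0, 0], "claw": 80}, {"translation": [0, 0, -150], "rotation": [0, 0, 0], "claw": 87}, {"translation": [0, 0, -180], "rotation": [0, 0, 0], "claw": 87}])

```text
clock: 10.0
tool_pos: [0.5375, -0.0352, 0.2289]
orientation: [-180.0, -0.2, -0.2]
force: [1.1, 0.2, -0.7]
opening: 0.0853
gripper_force: 0.0
```

```bash
cat > m5.py <<'E'
from h import *
im,d,K,T,P=shot("wrist","pics/w4.png")
q=P[(np.hypot(P[...,0]-.5368,P[...,1]+.0353)<.026)&(P[...,2]>.082)&(P[...,2]<.1)]; print("collar top",len(q),q.mean(0).round(4),q.min(0).round(4),q.max(0).round(4))
for n in("scene","side"):
    im,d,K,T,P=shot(n); q=P[(np.hypot(P[...,0]-.5368,P[...,1]+.0353)<.03)&(P[...,2]>.05)&(P[...,2]<.12)]
    print(n,[(a,(lambda s:(len(s),np.ptp(s[:,0]).round(4),np.ptp(s[:,1]).round(4)))(q[(q[:,2]>a)&(q[:,2]<=a+.006)])) for a in(.056,.062,.068,.08,.086,.092,.098) if ((q[:,2]>a)&(q[:,2]<=a+.006)).sum()>1])
    # clip
    for nm,(lo,hi) in dict(handles=(.178,.205),mid=(.115,.17)).items():
        q=P[(np.hypot(P[...,0]-.585,P[...,1]+.338)<.06)&(P[...,2]>lo)&(P[...,2]<hi)]
        if len(q)>9: print(nm,len(q),q.min(0).round(4),q.max(0).round(4),q.mean(0).round(4)); c,s,a=cv2.minAreaRect((q[:,:2]*1000).astype(np.float32)); print(c,s,a)
    # tall spare top edge
    q=P[(P[...,2]>.104)&(P[...,2]<.116)&(P[...,0]>.49)&(P[...,0]<.66)&(abs(P[...,1]+.33)<.05)]
    if len(q)>9:
        vx,vy,x0,y0=cv2.fitLine(q[:,:2].astype(np.float32),cv2.DIST_HUBER,0,.01,.01).ravel(); print("edge",len(q),q.min(0).round(4),q.max(0).round(4),"deg",np.degrees(np.arctan(vy/vx)).round(1),x0,y0)
go(.5,-.32,.25,-18)
E
python3 m5.py
```

```text
collar top 833 [ 0.537  -0.0352  0.0911] [ 0.5182 -0.0524  0.0822] [ 0.5539 -0.0178  0.0999]
scene [(0.056, (18, np.float64(0.0175), np.float64(0.0219))), (0.062, (22, np.float64(0.0273), np.float64(0.0291))), (0.068, (30, np.float64(0.0265), np.float64(0.0297))), (0.08, (28, np.float64(0.0301), np.float64(0.0286))), (0.086, (60, np.float64(0.0376), np.float64(0.0329))), (0.092, (29, np.float64(0.0327), np.float64(0.0324))), (0.098, (9, np.float64(0.0062), np.float64(0.0091)))]
handles 77 [ 0.5626 -0.3648  0.1786] [ 0.6057 -0.3009  0.1957] [ 0.5817 -0.3344  0.1884]
(584.2762451171875, -331.9920959472656) (61.47425842285156, 27.62764549255371) 73.05748748779297
mid 146 [ 0.5679 -0.3518  0.1157] [ 0.5982 -0.3144  0.1698] [ 0.5833 -0.3335  0.1449]
(584.0872192382812, -332.5194091796875) (37.015682220458984, 25.203968048095703) 74.97452545166016
edge 81 [ 0.5154 -0.3444  0.1042] [ 0.6169 -0.3088  0.1159] deg -17.4 0.5646673 -0.32626307
side [(0.056, (21, np.float64(0.037), np.float64(0.0311))), (0.062, (20, np.float64(0.034), np.float64(0.0147))), (0.068, (28, np.float64(0.0338), np.float64(0.0168))), (0.08, (26, np.float64(0.0339), np.float64(0.0188))), (0.086, (44, np.float64(0.0338), np.float64(0.034))), (0.092, (51, np.float64(0.0336), np.float64(0.032))), (0.098, (9, np.float64(0.0078), np.float64(0.0062)))]
handles 253 [ 0.5644 -0.3731  0.178 ] [ 0.6095 -0.3079  0.1973] [ 0.5872 -0.3387  0.1895]
(585.8787841796875, -340.0875549316406) (62.43295669555664, 29.972381591796875) 71.58914184570312
mid 237 [ 0.5704 -0.3581  0.1154] [ 0.6009 -0.3236  0.1699] [ 0.586  -0.3453  0.1425]
(586.531005859375, -340.4295959472656) (36.003719329833984, 21.172744750976562) 68.70567321777344
edge 233 [ 0.5186 -0.3506  0.104 ] [ 0.6161 -0.314   0.116 ] deg -18.4 0.57252574 -0.3352126
t 10.15 at [ 0.5382 -0.0348  0.2283] [-179.93   -0.27   -0.18] mm [-37.2 285.3 -22.2] rot5 [-0.02 -0.05  3.56]
```

Request:
arm_command(steps=[{"translation": [2, 48, -6], "rotation": [0, 0, 0.7], "claw": 87}, {"translation": [4, 96, -12], "rotation": [0, 0, 1.4], "claw": 87}, {"translation": [6, 144, -18], "rotation": [0, 0, 2.1], "claw": 87}, {"translation": [8, 192, -24], "rotation": [0, 0, 2.8], "claw": 87}, {"translation": [10, 240, -28], "rotation": [0, 0, 3.5], "claw": 87}])

```text
clock: 10.65
tool_pos: [0.5457, -0.2768, 0.2531]
orientation: [-180.0, 0.1, -17.8]
force: [0.8, 0.9, 0.7]
opening: 0.0871
gripper_force: 0.0
```

Request:
arm_command(steps=[{"translation": [8, 24, 0], "rotation": [0, 0, 0], "claw": 87}, {"translation": [15, 47, 0], "rotation": [0, 0, 0], "claw": 87}, {"translation": [15, 47, 0], "rotation": [0, 0, 0], "claw": 87}, {"translation": [15, 47, 0], "rotation": [0, 0, 0], "claw": 87}, {"translation": [15, 47, 0], "rotation": [0, 0, 0], "claw": 87}])

```text
clock: 11.15
tool_pos: [0.546, -0.3237, 0.2532]
orientation: [-180.0, 0.1, -17.7]
force: [0.4, 0.7, 0.3]
opening: 0.0874
gripper_force: 0.0
```

```bash
cat > m6.py <<'E'
from h import *
o=ctrl.get_obs(); print(o["opening"])
im,d,K,T,P=shot("wrist","pics/w5.png")
for lo,hi in((.18,.21),(.125,.17)):
    m=(np.hypot(P[...,0]-.585,P[...,1]+.336)<.05)&(P[...,2]>lo)&(P[...,2]<hi); q=P[m]
    if len(q)>9: print(len(q),q.min(0).round(4),q.max(0).round(4)); print(cv2.minAreaRect((q[:,:2]*1000).astype(np.float32)))
q=P[(P[...,2]>.106)&(P[...,2]<.117)&(P[...,0]>.49)&(P[...,0]<.66)&(abs(P[...,1]+.33)<.05)]
vx,vy,x0,y0=cv2.fitLine(q[:,:2].astype(np.float32),cv2.DIST_HUBER,0,.01,.01).ravel(); print("edge",len(q),q.min(0).round(4),q.max(0).round(4),"deg",np.degrees(np.arctan(vy/vx)).round(1),x0,y0)
go(.585,-.336,.145,-18)
E
python3 m6.py
```

```text
0.08741653280356955
1296 [ 0.5613 -0.3717  0.18  ] [ 0.6074 -0.3042  0.1966]
((584.3558959960938, -337.9645690917969), (63.81126022338867, 31.106220245361328), 71.92400360107422)
743 [ 0.5704 -0.3551  0.126 ] [ 0.5987 -0.3221  0.17  ]
((584.1209106445312, -338.12005615234375), (28.42652130126953, 23.52373695373535), 71.88158416748047)
edge 331 [ 0.5155 -0.3507  0.1062] [ 0.6148 -0.315   0.1152] deg -17.8 0.57023174 -0.3333868
t 11.2 at [ 0.5462 -0.3235  0.2536] [-1.7999e+02  3.0000e-02 -1.7630e+01] mm [4.080e+01 1.000e-01 1.086e+02] rot5 [-0.    0.01  0.07]
```

View pics/w5.png

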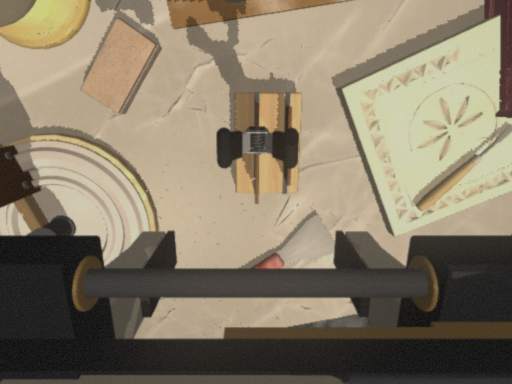

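The wrist view shows the clip's handles as a dumbbell at (257,147) lying along the closing line. Measured handles: 63.8 × 31 mm, centre (0.5844, -0.338), edge at -18°, all matching the given sizes.

Request:
arm_command(steps=[{"translation": [20, 1, 0], "rotation": [0, 0, 0], "claw": 87.5}, {"translation": [41, 2, 0], "rotation": [0, 0, 0], "claw": 87.5}, {"translation": [41, 2, 0], "rotation": [0, 0, 0], "claw": 87.5}, {"translation": [41, 2, 20], "rotation": [0, 0, 0], "claw": 87.5}, {"translation": [41, 2, 40], "rotation": [0, 0, 0], "claw": 87.5}])

```text
clock: 11.7
tool_pos: [0.585, -0.3378, 0.2141]
orientation: [-180.0, -0.1, -17.6]
force: [-0.2, -0.5, 0.2]
opening: 0.0876
gripper_force: 0.0
```

Request:
arm_command(steps=[{"translation": [0, 0, 25], "rotation": [0, 0, 0], "claw": 87.5}, {"translation": [0, 0, 45], "rotation": [0, 0, 0], "claw": 87.5}, {"translation": [0, 0, 60], "rotation": [0, 0, 0], "claw": 87.5}, {"translation": [0, 0, 68], "rotation": [0, 0, 0], "claw": 87.5}, {"translation": [0, 0, 68], "rotation": [0, 0, 0], "claw": 87.5}])

```text
clock: 12.2
tool_pos: [0.5841, -0.338, 0.1451]
orientation: [-180.0, 0.1, -17.6]
force: [0.4, -0.4, -0.3]
opening: 0.0878
gripper_force: 0.0
```

```bash
python3 -c "
from h import *
go(.5844,-.338,.145,-18)
o=ctrl.get_obs();Ti=np.linalg.inv(tool(o));print(o['force'])
for n in('scene','side'):
    im,d,K,T,P=shot(n); t=P.reshape(-1,3)@Ti[:3,:3].T+Ti[:3,3]
    c=t[(abs(t[:,0])<.02)&(abs(t[:,1])<.036)&(t[:,2]>-.056)&(t[:,2]<-.03)]; print(n,'handles',len(c),c.min(0).round(4),c.max(0).round(4))
    f=t[(abs(t[:,0])<.02)&(abs(t[:,1])>.038)&(abs(t[:,1])<.07)&(t[:,2]>-.08)&(t[:,2]<.0)]; print('fingers',len(f),f.min(0).round(4),f.max(0).round(4))
"
```

```text
t 12.2 at [ 0.5841 -0.338   0.1451] [-1.800e+02  1.000e-01 -1.764e+01] mm [ 0.3 -0.1  0.1] rot5 [-0.    0.02  0.07]
[ 0.41817868 -0.41366861 -0.25636334]Traceback (most recent call last):
  File "<string>", line 7, in <module>
    c=t[(abs(t[:,0])<.02)&(abs(t[:,1])<.036)&(t[:,2]>-.056)&(t[:,2]<-.03)]; print(n,'handles',len(c),c.min(0).round(4),c.max(0).round(4))
                                                                                                     ~~~~~^^^
    return umr_minimum(a, axis, None, out, keepdims, initial, where)
ValueError: zero-size array to reduction operation minimum which has no identity
```

Request:
arm_command(steps=[{"translation": [0, 0, 0], "rotation": [0, 0, 0], "claw": 60}, {"translation": [0, 0, 0], "rotation": [0, 0, 0], "claw": 45}, {"translation": [0, 0, 0], "rotation": [0, 0, 0], "claw": 20}, {"translation": [0, 0, 0], "rotation": [0, 0, 0], "claw": 20}, {"translation": [0, 0, 0], "rotation": [0, 0, 0], "claw": 20}])

```text
clock: 12.75
tool_pos: [0.5846, -0.3388, 0.146]
orientation: [-180.0, -0.0, -17.7]
force: [0.7, 0.3, -0.8]
opening: 0.0531
gripper_force: 6.6
```

Request:
arm_command(steps=[{"translation": [0, 0, 0], "rotation": [0, 0, 0], "claw": 20}, {"translation": [0, 0, 0], "rotation": [0, 0, 0], "claw": 20}, {"translation": [0, 0, 0], "rotation": [0, 0, 0], "claw": 20}, {"translation": [0, 0, 0], "rotation": [0, 0, 0], "claw": 20}, {"translation": [0, 0, 0], "rotation": [0, 0, 0], "claw": 20}])

```text
clock: 13.25
tool_pos: [0.5847, -0.3388, 0.1459]
orientation: [180.0, 0.0, -17.7]
force: [0.2, 1.0, -1.0]
opening: 0.0329
gripper_force: 30.0
```

```bash
cat > m7.py <<'E'
from h import *
o=ctrl.get_obs();Tt=tool(o);Ti=np.linalg.inv(Tt);print(o['clock'],o['tool_pos'].round(4),o['orientation'].round(1),o['force'].round(1),o['moment'].round(2),o['opening'],o['gripper_force'])
for n in('side','scene','wrist'):
    im,d,K,T,P=shot(n); t=P.reshape(-1,3)@Ti[:3,:3].T+Ti[:3,3]
    b=t[(abs(t[:,0])<.03)&(abs(t[:,1])<.035)&(t[:,2]>-.07)&(t[:,2]<.07)]
    print(n)
    for a in np.arange(-.07,.07,.01):
        s=b[(b[:,2]>=a)&(b[:,2]<a+.01)]
        if len(s)>2: print("  z%.2f"%a,len(s),"x",s[:,0].min().round(3),s[:,0].max().round(3),"y",np.percentile(s[:,1],[0,25,50,75,100]).round(3))
E
python3 m7.py
```

```text
13.25 [ 0.5847 -0.3388  0.1459] [180.    0.  -17.7] [ 0.2  1.  -1. ] [-0.01  0.   -0.02] 0.03292078639764456 29.998901188373566
side
  z-0.06 8 x -0.007 0.012 y [0.031 0.032 0.033 0.033 0.033]
  z-0.05 45 x -0.008 0.014 y [0.023 0.03  0.031 0.032 0.034]
  z-0.04 56 x -0.008 0.013 y [0.011 0.03  0.031 0.031 0.034]
  z-0.03 14 x -0.008 0.013 y [0.008 0.011 0.029 0.03  0.031]
  z-0.02 13 x -0.004 0.012 y [-0.009 -0.007  0.008  0.009  0.011]
  z-0.01 45 x -0.007 0.011 y [-0.01   0.004  0.006  0.007  0.009]
  z0.00 62 x -0.01 0.012 y [-0.008  0.005  0.008  0.009  0.012]
  z0.01 50 x -0.008 0.011 y [-0.     0.011  0.012  0.013  0.015]
  z0.02 51 x -0.008 0.01 y [-0.019  0.014  0.015  0.016  0.018]
  z0.03 133 x -0.03 0.029 y [-0.022 -0.002  0.     0.017  0.022]
  z0.04 116 x -0.03 0.029 y [-0.022 -0.001  0.     0.016  0.021]
  z0.05 72 x -0.03 0.029 y [-0.003 -0.001 -0.     0.001  0.003]
  z0.06 97 x -0.03 0.029 y [-0.003 -0.001 -0.     0.001  0.003]
scene
wrist
  z-0.07 470 x -0.01 0.012 y [-0.028 -0.021  0.017  0.022  0.028]
  z-0.06 609 x -0.01 0.012 y [-0.03  -0.022 -0.016  0.023  0.03 ]
  z-0.05 2301 x -0.004 0.015 y [-0.032 -0.013  0.006  0.014  0.033]
  z-0.04 538 x -0.004 0.015 y [-0.032 -0.023  0.007  0.024  0.033]
  z-0.03 296 x -0.01 0.011 y [-0.032 -0.009  0.006  0.009  0.032]
  z-0.02 118 x -0.011 0.011 y [-0.011 -0.006  0.005  0.006  0.011]
  z-0.01 221 x -0.011 0.009 y [-0.01  -0.006 -0.     0.005  0.009]
  z0.00 655 x -0.01 0.011 y [-0.013 -0.004 -0.001  0.003  0.011]
  z0.01 259 x -0.01 0.009 y [-0.017 -0.014 -0.005  0.012  0.015]
  z0.02 194 x -0.009 0.008 y [-0.02  -0.018 -0.016  0.016  0.018]
  z0.03 522 x -0.03 0.03 y [-0.023 -0.015 -0.001  0.012  0.021]
  z0.04 68 x 0.003 0.009 y [-0.024 -0.021 -0.016  0.017  0.02 ]
```

Jaws are wide open (inner faces about ±16 to 20 mm) around the spare's edge, and the grip is 30 N. I'll lift, and check for tall objects near the target.

Request:
arm_command(steps=[{"translation": [0, 0, -15], "rotation": [0, 0, 0], "claw": 20}, {"translation": [0, 0, -35], "rotation": [0, 0, 0], "claw": 20}, {"translation": [0, 0, -60], "rotation": [0, 0, 0], "claw": 20}, {"translation": [0, 0, -90], "rotation": [0, 0, 0], "claw": 20}, {"translation": [0, 0, -120], "rotation": [0, 0, 0], "claw": 20}])

```text
clock: 13.9
tool_pos: [0.5845, -0.3389, 0.2684]
orientation: [180.0, -0.0, -17.7]
force: [1.0, -0.7, -0.7]
opening: 0.0332
gripper_force: 30.0
```

Run:
```python
from h import *
for n in("scene","side"):
    P=np.load("pics/%s0.npz"%n)["P"].reshape(-1,3)
    q=P[(P[:,0]>.56)&(P[:,0]<.85)&(P[:,1]>-.3)&(P[:,1]<.2)&(P[:,2]>.05)&(P[:,2]<.4)]
    for a in(.05,.1,.15,.2,.25,.3):
        s=q[(q[:,2]>a)&(q[:,2]<a+.05)&(q[:,0]>.68)]
        if len(s)>3: print(n,a,len(s),np.percentile(s,1,axis=0).round(3),np.percentile(s,99,axis=0).round(3))
c=ctrl.get_obs();print(c["opening"],c["gripper_force"],c["force"].round(1)); go(.6277,-.0311,.265,2.6)
```

```text
scene 0.05 1386 [ 0.686 -0.154  0.051] [0.846 0.199 0.099]
scene 0.1 655 [ 0.765 -0.182  0.101] [ 0.846 -0.061  0.149]
scene 0.15 345 [ 0.791 -0.148  0.151] [ 0.842 -0.089  0.2  ]
scene 0.2 384 [ 0.791 -0.155  0.201] [ 0.843 -0.089  0.249]
scene 0.25 108 [ 0.798 -0.157  0.25 ] [ 0.849 -0.096  0.257]
side 0.05 1487 [ 0.692 -0.195  0.051] [0.847 0.197 0.099]
side 0.1 1026 [ 0.768 -0.196  0.101] [ 0.849 -0.087  0.149]
side 0.15 532 [ 0.795 -0.169  0.151] [ 0.849 -0.127  0.199]
side 0.2 593 [ 0.795 -0.169  0.201] [ 0.848 -0.123  0.25 ]
side 0.25 266 [ 0.801 -0.163  0.25 ] [ 0.849 -0.103  0.256]
0.03323955565372086 29.999043345451355 [ 1.  -0.7 -0.7]
t 13.9 at [ 0.5845 -0.3389  0.2684] [ 1.7999e+02 -4.0000e-02 -1.7680e+01] mm [ -52.4 -306.4    3.3] rot5 [ 0.   -0.01 -4.06]
```

Request:
arm_command(steps=[{"translation": [-4, -25, 0], "rotation": [0, 0, -0.3], "claw": 20}, {"translation": [-9, -55, 0], "rotation": [0, 0, -0.7], "claw": 20}, {"translation": [-15, -88, 0], "rotation": [0, 0, -1.1], "claw": 20}, {"translation": [-20, -120, 0], "rotation": [0, 0, -1.5], "claw": 20}, {"translation": [-26, -153, 0], "rotation": [0, 0, -2], "claw": 20}])

```text
clock: 14.4
tool_pos: [0.6066, -0.1841, 0.2675]
orientation: [180.0, -0.1, -7.6]
force: [0.6, -0.9, -0.2]
opening: 0.0335
gripper_force: 30.0
```

Request:
arm_command(steps=[{"translation": [0, -35, 0], "rotation": [0, 0, -0.5], "claw": 20}, {"translation": [0, -70, 0], "rotation": [0, 0, -1], "claw": 20}, {"translation": [1, -105, 0], "rotation": [0, 0, -1.5], "claw": 20}, {"translation": [1, -135, 0], "rotation": [0, 0, -2], "claw": 20}, {"translation": [1, -155, 0], "rotation": [0, 0, -2.1], "claw": 20}])

```text
clock: 14.9
tool_pos: [0.6284, -0.0297, 0.2674]
orientation: [-180.0, -0.1, 3.0]
force: [0.3, -0.0, -1.1]
opening: 0.0327
gripper_force: 30.0
```

Request:
arm_command(steps=[{"translation": [0, 0, 0], "rotation": [0, 0, 0], "claw": 20}, {"translation": [0, 0, 0], "rotation": [0, 0, 0], "claw": 20}, {"translation": [0, 0, 0], "rotation": [0, 0, 0], "claw": 20}])

```text
clock: 15.2
tool_pos: [0.6281, -0.0323, 0.2666]
orientation: [180.0, -0.0, 2.8]
force: [-0.4, -0.5, -1.4]
opening: 0.0332
gripper_force: 30.0
```

```bash
cat > m8.py <<'E'
from h import *
o=ctrl.get_obs();Tt=tool(o);Ti=np.linalg.inv(Tt);print(o['clock'],o['tool_pos'].round(4),o['orientation'].round(1),o['force'].round(1),o['opening'],o['gripper_force'])
for n in('side','scene','wrist'):
    im,d,K,T,P=shot(n,"pics/f_%s.png"%n); q=P.reshape(-1,3); t=q@Ti[:3,:3].T+Ti[:3,3]
    b=t[(abs(t[:,0])<.03)&(abs(t[:,1])<.05)&(t[:,2]>-.06)&(t[:,2]<.07)&(q[:,2]>.13)]
    print(n)
    for a in np.arange(-.06,.07,.01):
        s=b[(b[:,2]>=a)&(b[:,2]<a+.01)]
        if len(s)>2: print("  z%.2f"%a,len(s),"x",s[:,0].min().round(3),s[:,0].max().round(3),"y",np.percentile(s[:,1],[0,25,50,75,100]).round(3))
    e=q[(q[:,2]>.116)&(q[:,2]<.128)&(q[:,0]>.57)&(q[:,0]<.69)&(abs(q[:,1]+.031)<.025)]
    if len(e)>9:
        vx,vy,x0,y0=cv2.fitLine(e[:,:2].astype(np.float32),cv2.DIST_HUBER,0,.01,.01).ravel(); print("edge",len(e),np.percentile(e,2,axis=0).round(4),np.percentile(e,98,axis=0).round(4),"deg",np.degrees(np.arctan(vy/vx)).round(1),"y at .6277",y0+(.6277-x0)*vy/vx)
    c=q[(np.hypot(q[:,0]-.5368,q[:,1]+.0353)<.026)&(q[:,2]>.085)&(q[:,2]<.1)]
    if len(c)>9: print("collar top",c.min(0).round(4),c.max(0).round(4))
go(.6277,-.0311,.151,2.6)
E
python3 m8.py
```

```text
15.2 [ 0.6281 -0.0323  0.2666] [180.   -0.    2.8] [-0.4 -0.5 -1.4] 0.033162300446623445 29.99889761209488
side
  z-0.06 42 x -0.008 0.013 y [-0.019  0.032  0.034  0.034  0.036]
  z-0.05 71 x -0.013 0.013 y [-0.027 -0.006  0.03   0.032  0.036]
  z-0.04 46 x -0.012 0.013 y [-0.01   0.03   0.031  0.033  0.035]
  z-0.03 18 x -0.01 0.012 y [-0.012  0.009  0.02   0.03   0.033]
  z-0.02 28 x -0.01 0.012 y [-0.008  0.007  0.009  0.011  0.015]
  z-0.01 36 x -0.008 0.01 y [-0.009  0.006  0.007  0.009  0.011]
  z0.00 39 x -0.011 0.01 y [-0.003  0.008  0.009  0.01   0.016]
  z0.01 34 x -0.008 0.01 y [-0.005  0.011  0.013  0.015  0.018]
  z0.02 40 x -0.008 0.01 y [-0.018  0.013  0.016  0.017  0.024]
  z0.03 34 x -0.008 0.01 y [-0.02   0.017  0.018  0.02   0.022]
  z0.04 31 x -0.008 0.009 y [-0.02   0.017  0.018  0.019  0.023]
edge 95 [ 0.598  -0.0366  0.1162] [ 0.6627 -0.0259  0.1259] deg 1.8 y at .6277 -0.031841584
collar top [ 0.5223 -0.0557  0.085 ] [ 0.5561 -0.0219  0.0983]
scene
  z-0.06 69 x -0.014 0.013 y [-0.04  -0.035  0.013  0.016  0.033]
  z-0.05 115 x -0.019 0.015 y [-0.037 -0.029  0
[... 1063 characters left out ...]
 [-0.012 -0.006  0.005  0.006  0.011]
  z-0.01 210 x -0.011 0.009 y [-0.009 -0.006  0.     0.005  0.008]
  z0.00 660 x -0.01 0.011 y [-0.013 -0.004 -0.001  0.003  0.011]
  z0.01 265 x -0.01 0.009 y [-0.016 -0.014 -0.004  0.012  0.015]
  z0.02 188 x -0.009 0.008 y [-0.02  -0.018 -0.016  0.016  0.018]
  z0.03 289 x -0.01 0.009 y [-0.023 -0.02  -0.014  0.018  0.021]
  z0.04 74 x 0.001 0.009 y [-0.024 -0.02  -0.014  0.017  0.021]
edge 215 [ 0.597  -0.0333  0.122 ] [ 0.6598 -0.0276  0.1246] deg 3.0 y at .6277 -0.0308027
collar top [ 0.5184 -0.047   0.0858] [ 0.5528 -0.0254  0.0932]
t 15.35 at [ 0.628  -0.0326  0.2662] [ 1.80e+02 -1.00e-02  2.75e+00] mm [ -0.3  -1.5 115.2] rot5 [ 0.   -0.    0.03]
```

Request:
arm_command(steps=[{"translation": [0, -1, 20], "rotation": [0, 0, 0], "claw": 20}, {"translation": [0, -1, 45], "rotation": [0, 0, 0], "claw": 20}, {"translation": [0, -1, 65], "rotation": [0, 0, 0], "claw": 20}, {"translation": [0, -1, 80], "rotation": [0, 0, 0], "claw": 20}, {"translation": [0, -1, 90], "rotation": [0, 0, 0], "claw": 20}])

```text
clock: 15.85
tool_pos: [0.6275, -0.0314, 0.1747]
orientation: [180.0, 0.1, 2.8]
force: [-1.2, -0.2, -0.7]
opening: 0.0327
gripper_force: 30.0
```

Request:
arm_command(steps=[{"translation": [0, 0, 9], "rotation": [0, 0, 0], "claw": 20}, {"translation": [0, 0, 17], "rotation": [0, 0, 0], "claw": 20}, {"translation": [0, 0, 23], "rotation": [0, 0, 0], "claw": 20}, {"translation": [0, 0, 25], "rotation": [0, 0, 0], "claw": 20}, {"translation": [0, 0, 25], "rotation": [0, 0, 0], "claw": 20}])

```text
clock: 16.35
tool_pos: [0.6281, -0.0307, 0.1509]
orientation: [180.0, 0.0, 2.8]
force: [-0.4, -0.0, -0.6]
opening: 0.0328
gripper_force: 30.0
```

Request:
arm_command(steps=[{"translation": [0, 0, 0], "rotation": [0, 0, 0], "claw": 20}, {"translation": [0, 0, 0], "rotation": [0, 0, 0], "claw": 20}, {"translation": [0, 0, 0], "rotation": [0, 0, 0], "claw": 20}])

```text
clock: 16.65
tool_pos: [0.6283, -0.0306, 0.1513]
orientation: [-180.0, -0.0, 2.8]
force: [0.7, 0.1, -1.1]
opening: 0.0333
gripper_force: 30.0
```

```bash
python3 m8.py | grep -v "z-0.0[1-6]"; python3 -c "
import cv2,numpy as np
a=cv2.imread('pics/f_scene.png')[120:240,200:360]; b=cv2.imread('pics/f_side.png')[140:260,200:360]
cv2.imwrite('pics/f.png',np.hstack([cv2.resize(x,(400,300),interpolation=2) for x in(a,b)]))"
```

```text
16.65 [ 0.6283 -0.0306  0.1513] [-180.    -0.     2.8] [ 0.7  0.1 -1.1] 0.03329360500715483 29.998929798603058
side
  z0.00 36 x -0.01 0.014 y [-0.004  0.006  0.008  0.011  0.013]
  z0.01 28 x -0.008 0.01 y [0.007 0.01  0.012 0.014 0.017]
  z0.02 6 x -0.006 0.009 y [0.01  0.011 0.014 0.016 0.016]
edge 110 [ 0.5984 -0.0515  0.1162] [ 0.6624 -0.0126  0.1275] deg 2.1 y at .6277 -0.034420844
collar top [ 0.5223 -0.0563  0.085 ] [ 0.5562 -0.0164  0.0993]
scene
  z0.00 44 x -0.013 0.012 y [-0.018 -0.013 -0.011 -0.003  0.005]
  z0.01 29 x -0.01 0.01 y [-0.02  -0.018 -0.016 -0.007  0.008]
edge 64 [ 0.5961 -0.0442  0.1169] [ 0.6586 -0.0064  0.1278] deg 7.8 y at .6277 -0.024632804
collar top [ 0.5171 -0.0487  0.0852] [ 0.5538 -0.0135  0.0998]
wrist
  z0.00 656 x -0.011 0.011 y [-0.013 -0.004 -0.001  0.002  0.012]
  z0.01 255 x -0.01 0.009 y [-0.017 -0.014 -0.005  0.012  0.015]
  z0.02 19 x -0.009 0.008 y [-0.017 -0.017  0.012  0.015  0.015]
edge 528 [ 0.5966 -0.0495  0.1168] [ 0.6605 -0.0086  0.1273] deg 4.5 y at .6277 -0.030939253
collar top [ 0.5181 -0.0528  0.0854] [ 0.5425 -0.0179  0.0999]
t 16.8 at [ 0.6281 -0.0306  0.1511] [-1.80e+02 -2.00e-02  2.82e+00] mm [-0.4  0.4  0.1] rot5 [-0.   -0.    0.04]
```

View pics/f.png

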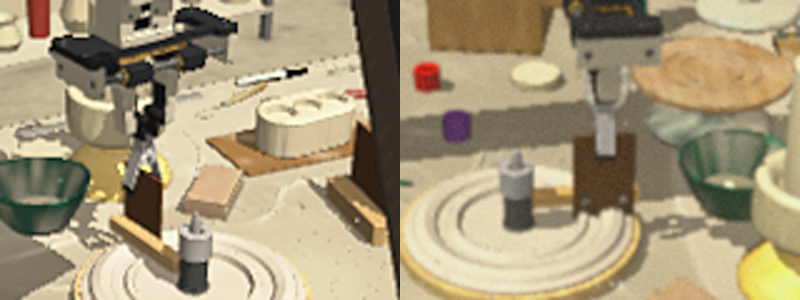

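The pictures show the collar home on the eye, with the pin tip above it. The open clip straddles the middle of the template's top edge, and nothing is moving or pressing.

```bash
python3 -c "
from plant import ctrl
print(ctrl.close_job())"
```

```text
the job is handed in; nothing more can be done
None
```

The job is handed in at about 16.8 s of the 61 s, with no verdict returned; by the last measurements the collar is home on the eye and let go, and the clip is held wide open over the middle of the template's top edge, with no sign of contact.

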